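# Hold a gas cuvette in the measuring slot

## Task

Gently lower the open lid of the blue measuring housing until it is fully shut, then take the amber cuvette from the stage plate and, keeping it upright, pass it bottom first down through the yellow-edged slot in the lid. Lower it until its white line is level with the lid's top face and finish while still gripping it there, hanging clear in the slot without leaning on it; do not let go. Leave the two union fittings, the stopper, the vial and the beaker where they are.

Things in the scene. Friction and masses are not known exactly. Their poses are not given: they have to be found in the camera images.
- housing: Blue open-topped box fixed to the bench, 150 (its x) x 120 (its y) x 80 mm high, walls 5 mm, inner floor at 5 mm; origin at the centre of its underside, z up. The lid hinges on its +x top edge, which faces away from the robot (yaw within about 0.35 rad of the robot's x axis). A barrel of 42 mm diameter stands out 39 mm from each y side, at 42 mm height.
- lid (a joint): Hinge angle of the aluminium lid in rad: 0 = shut, flat on the housing, 1.6 = furthest open. The axis runs along the housing's y. The hinge is stiff: the lid stays at any angle and needs about 1 to 3 N at its front part to be pushed down (0.25 kg). Lid: 150 x 120 x 8 mm, plus a black tab of 50 mm width, 6 mm thick, that reaches 21 mm beyond its front edge.
- lid_hinge (a point): Point on the hinge axis at the middle of the housing's width, 75 mm to housing +x and 80 mm above the housing's underside; the underside of the lid's plate passes through the axis. Turns with the lid: its x axis points from the lid's front to the hinge, z is the normal of the lid's top face.
- lid_tab (a point): Middle of the black tab at the lid's front, level with the lid's top face, 160 mm from the hinge axis; moves and turns with the lid.
- slot (a point): Centre of the yellow-edged slot on the lid's top face, 75 mm from the hinge axis; turns with the lid (x across the slot, y along it, z out of the top face). It goes through the 8 mm lid, 26 mm (x) by 44 mm (y): 2 mm clearance on each side of the cuvette. With the lid shut it lies above the housing's centre at 88 mm height, with 75 mm of free depth below the lid.
- stage: Grey plate 130 (its x) x 120 (its y) mm, clamped on two dark rails 190 mm long along its y, fixed to the bench; plate top at 18 mm. Origin under its centre, z up.
- cuvette: Amber glass cell, a straight rectangular block 22 (its x) x 40 (its y) x 100 mm high, about 0.12 kg, standing loose on the stage plate; black top rim, white line around it 50 mm above its bottom. Origin at the centre of its underside, z up. Grip it across the 22 mm in its top 35 mm.
- cuvette_line (a point): Centre of the cuvette at the height of its white line, 50 mm above its bottom.
- union_a: Bystander: stainless union fitting standing on end, 28 mm diameter, 46 mm high; origin under its centre.
- union_b: Bystander: the second union fitting, same size; origin under its centre.
- stopper: Bystander: black rubber stopper, 34 mm top diameter, 28 mm high; origin under its centre.
- vial: Bystander: capped glass jar, 44 mm diameter, 80 mm high; origin under its centre.
- beaker: Bystander: open green glass cup, 64 mm diameter, 75 mm high; origin under its centre.
Not all that is in view belongs to the job. There is more than one size of the cuvette; the job needs the smaller. Leave any purple look-alike of the housing alone.

How it is judged:
On the way, in this order (a step that is already met when the one before it is completed fails the run):
1. the lid is lowered shut over the housing (value of joint lid below 0.05 rad), for 0.2 s.
2. with the lid shut, the gripped cuvette is lifted above the height of the lid (value of joint lid below 0.05 rad and z of cuvette in the frame of housing above 0.088 m and contact force between the fingers and cuvette above 1 N), for 0.1 s.
At the end, for the whole second after the job is handed in: The lid is shut (within 0.05 rad); the cuvette is upright (within 0.12 rad) inside the slot (within 4 mm of its centre), its white line within 8 mm of the height of the lid's top face; the fingers grip it (over 2 N), it presses on the housing and lid with less than 5 N and is still (value of joint lid below 0.05 rad and angle between cuvette's own z axis and vertical below 0.12 rad and z of cuvette_line in the frame of housing between 0.08 and 0.096 m and x of cuvette_line in the frame of housing between -0.004 and 0.004 m and y of cuvette_line in the frame of housing between -0.004 and 0.004 m and contact force between the fingers and cuvette above 2 N and contact force between cuvette and housing below 5 N and linear speed of cuvette below 0.02 m/s); the arm keeps its last pose, push and grip.
It fails at once if the lid is slammed (faster than 3 rad/s) (velocity of joint lid below -3 rad/s).
It fails at once if the cuvette is tipped (over 0.5 rad) (angle between cuvette's own z axis and vertical above 0.5 rad).
It fails at once if a fitting, the stopper, the vial or the beaker is displaced by more than 30 mm (distance of any of union_a, union_b, stopper, vial, beaker from where it was at the start of the episode above 0.03 m).
It also fails if it takes over 58 s, if anything falls off the work surface, if the arm or the gripper's body presses on something with over 40 N, if the wrist force passes 120 N, or if a joint passes its speed limit or range.

## Robot

A 6-joint arm with a two-finger parallel gripper is mounted at the origin on the work surface. World frame = base frame: x ahead of the robot, y to its left, z up, the work surface at z = 0. Lengths are in m, angles in rad, forces in N, time in s.
With the tool pointing down it reaches from about 0.25 to 0.725 m from the base axis. Payload 4 kg.
Tool frame: the origin (TCP) lies at the very end of the fingers, on their centre line; the grasp point (between the pads) lies 19 mm behind it; z points along the fingers, y is the line along which they close (so a half turn about z gives the same grasp; the last joint's range is limited). The gripper opens to 85 mm and grips with 20 to 120 N. Pads are 22 mm wide; open, the fingers measure 114 mm over their backs; the gripper's body (76 mm by 85 mm) begins 54 mm behind the grasp point. The pads swing forward as they close: fully open they stand 13 mm farther back than shut.
Start: joints at [-1.16, 0.241, 0.005, 1.335, 0, 1.571], TCP at [0.2, -0.458, 0.231] pointing down, gripper open.
Joint ranges: [-2.72, 2.72], [-1.05, 1.87], [-1.09, 1.28], [-1.99, 2.15], [-1.42, 1.44], [-3.14, 3.14]. Speed limits (rad/s): [2.79, 2.79, 3.14, 3.14, 3.14, 3.14].

## Interface

Orientations are given as a unit quaternion [x, y, z, w].
In Python, from workcell import telemetry, vision, workorder gives the robot as it stands.
- The arm moves only by the shell command python3 -m inch 'ROWS'. ROWS is JSON, a list of rows, each a list of 3 entries, a list of its own where there are three numbers: the turn, a rotation vector about the tool's x, y, z scaled (see below), then the shift along the tool's x, y, z scaled (see below), then the closure, from -1 (fully open) to 1 (shut). A call has 1 to 10 rows; each row shifts and turns the commanded pose from where the row before left it, along the tool's axes as they then stand; what a row does not reach is not made up. The controller multiplies each number of a shift by 0.3 m and each number of a turn by 360 degrees. A row lasts 1/12 s, in which the tool goes at most 41.7 mm and 7.16 degrees, less where a joint would pass 70% of its speed; a pose out of reach is approached as far as the arm can. A call with a number of a shift or a turn outside -1 to 1 is refused whole. A call with a gripper value outside its range is refused whole. The fingers move at their own pace and stop on an object; the grip force is fixed at half the most. Time passes only in rows, so rows that do not move let the fingers close. It gives the time, the measured TCP pose, the force, the opening and the grip force at its end, in the units of the state.
- telemetry.get_obs(): the state, without advancing time (a new reading comes with each control period).
- vision.camera(name): name is "scene" or "side" or "wrist"; returns a dict with "img" (480x640x3 uint8, red, green, blue), "fov_y" (degrees; the focal length in pixels is half the picture's height over the tangent of half this angle, whatever the lens; pixels are square), "cx", "cy" (the principal point, pixels), "pose" (4x4, takes a point from camera to world coordinates). Camera axes: x right, y up, looking along -z (the intrinsics and any distortion apply to the point x, -y, -z); pixel columns grow to the right and rows downward; lengths in m; the calibration is good to about 2 mm. The wrist camera is an equidistant fisheye: a pixel r from the principal point sees the ray r / f radians off the axis. A picture is of the moment at which its call begins. There is no depth.
- workorder.job_done(): hands the job in; it is judged then, once.
The state is a dict: "clock": time; "joint_pos": joint angles; "joint_vel": joint speeds; "tau": joint torques, N m; "eef_pos": TCP position; "tool_rot": TCP orientation; "ft_force": force on the tool from outside, world axes, zero at the start; "ft_torque": the same for the moment, N m; "grip_width": finger opening in m; "grasp_force": force on a finger pad.
Only numpy, scipy, OpenCV 4.12 (cv2) and the standard library are available. Lean on these libraries where they do the work, as an engineer would, in place of code of your own. Each camera call takes 0.05 s, during which the arm holds its last target. There are 200 camera calls.

## Working session

There is one attempt and no reset: what is moved stays moved. The work goes in short steps, Python scripts to look and compute and a shell command to move; the robot and the scene stay as the last step left them, time stands still between calls to the robot, and variables do not carry over. Pictures are saved under pics/ and viewed, at most 10 in all, crops included, and the job is handed in when it is done.

```bash
mkdir -p pics; ls; cat > h.py <<'E'
import numpy as np, cv2
from workcell import telemetry, vision, workorder
def snap(n,f):
    c=vision.camera(n); cv2.imwrite(f'pics/{f}.png',c['img'][:,:,::-1]); np.savez(f'pics/{f}.npz',**{k:c[k] for k in c}); return c
def load(f): return np.load(f'pics/{f}.npz')
def F(c): return 240/np.tan(np.radians(float(c['fov_y']))/2)
def ray(c,u,v,fish=False):
    x=(u-float(c['cx']))/F(c); y=(v-float(c['cy']))/F(c)
    if fish:
        r=np.hypot(x,y); s=np.sin(r)/max(r,1e-9); d=np.array([x*s,-y*s,-np.cos(r)])
    else: d=np.array([x,-y,-1.])
    return c['pose'][:3,3], c['pose'][:3,:3]@d
def atz(c,u,v,z,fish=False):
    o,d=ray(c,u,v,fish); return o+d*(z-o[2])/d[2]
def proj(c,P,fish=False):
    q=c['pose'][:3,:3].T@(np.array(P)-c['pose'][:3,3]); a=np.array([q[0],-q[1]]); z=-q[2]
    if fish:
        r=np.hypot(*a); a=a/max(r,1e-9)*np.arctan2(r,z)
    else: a=a/z
    return a*F(c)+[float(c['cx']),float(c['cy'])]
E
python3 - <<'E'
from h import *
for n in('scene','side','wrist'):
    c=snap(n,n+'0'); print(n,c['fov_y'],c['cx'],c['cy'],np.round(c['pose'],3).tolist(),[k for k in c])
print(telemetry.get_obs())
E
```

```text
pics
scene 53.66967026061388 319.11542654794334 243.83794965091496 [[-0.044, -0.529, 0.847, 1.39], [0.999, -0.039, 0.028, 0.008], [0.019, 0.847, 0.531, 0.633], [0.0, 0.0, 0.0, 1.0]] ['img', 'fov_y', 'cx', 'cy', 'pose']
side 49.41959520109465 309.68190801840325 238.34459370614977 [[0.795, 0.302, -0.526, -0.079], [-0.606, 0.377, -0.7, -0.826], [-0.014, 0.876, 0.483, 0.655], [0.0, 0.0, 0.0, 1.0]] ['img', 'fov_y', 'cx', 'cy', 'pose']
wrist 65.70646984690485 324.04862516933264 237.68977511513918 [[0.4, 0.884, 0.242, 0.261], [-0.916, 0.386, 0.104, -0.432], [-0.001, -0.264, 0.965, 0.373], [0.0, 0.0, 0.0, 1.0]] ['img', 'fov_y', 'cx', 'cy', 'pose']
{'clock': 0.15, 'joint_pos': array([-1.15997765e+00,  2.41267096e-01,  4.01926094e-03,  1.33520832e+00,
       -1.51750614e-05,  1.57080521e+00]), 'joint_vel': array([ 0.00084774, -0.00190583,  0.00383092, -0.0009745 , -0.00133877,
        0.00057175]), 'tau': array([ 1.14316859e-03, -3.72635114e+01,  2.52638823e+01,  1.23212318e-02,
        1.51143900e-04,  1.09471847e-05]), 'eef_pos': array([ 0.19948012, -0.45794974,  0.23059839]), 'tool_rot': array([ 9.78978142e-01,  2.03963497e-01, -1.76707899e-04, -8.10920978e-04]), 'ft_force': array([-0.26685849,  0.7625502 , -0.02417893]), 'ft_torque': array([0.02763171, 0.00030855, 0.00853087]), 'grasp_force': 0.0, 'grip_width': 0.0854701463372594}
```

View pics/scene0.png

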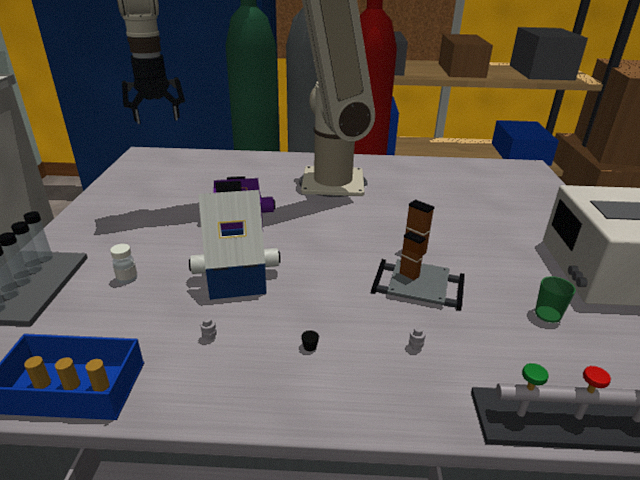

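View pics/side0.png

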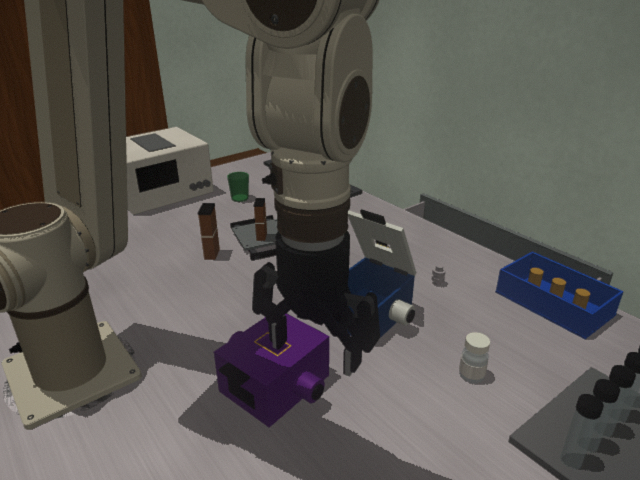

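The scene view shows the blue housing with its lid open at (235,245) and the purple decoy behind it at (240,190). There are two amber cells: one at (411,257) on the grey plate, and a bigger one behind it at (420,215), which the side view shows standing on the bench at (209,232). I'll take the one on the plate, and check it in an enlarged crop.

```bash
python3 - <<'E'
from h import *
s=cv2.imread('pics/scene0.png'); d=cv2.imread('pics/side0.png')
def crop(i,x,y,w,h,k): return cv2.resize(i[y:y+h,x:x+w],None,fx=k,fy=k,interpolation=cv2.INTER_CUBIC)
a=np.hstack([crop(s,185,170,100,135,4),crop(s,370,190,100,135,4)])   # 800x540
cv2.imwrite('pics/c1.png',a)
b=np.hstack([crop(d,195,180,100,90,4),crop(d,330,200,100,90,4)])
cv2.imwrite('pics/c2.png',b)
E
```

```text
(no output)
```

View pics/c1.png

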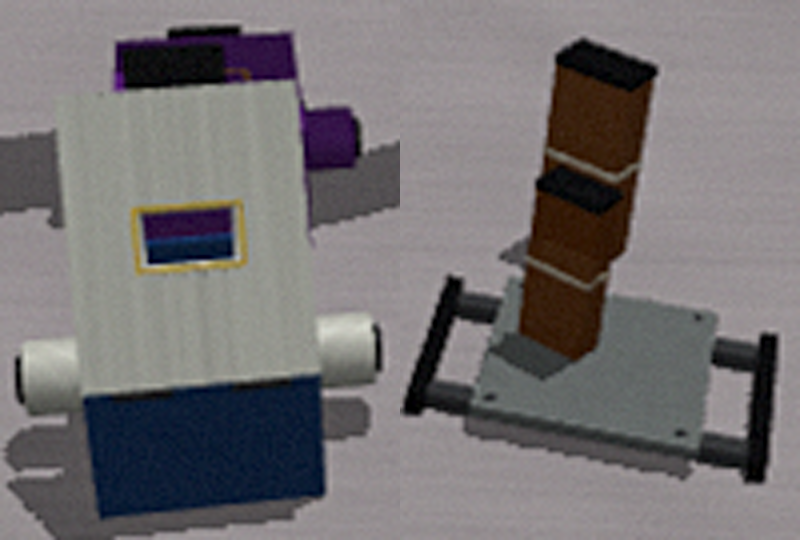

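View pics/c2.png

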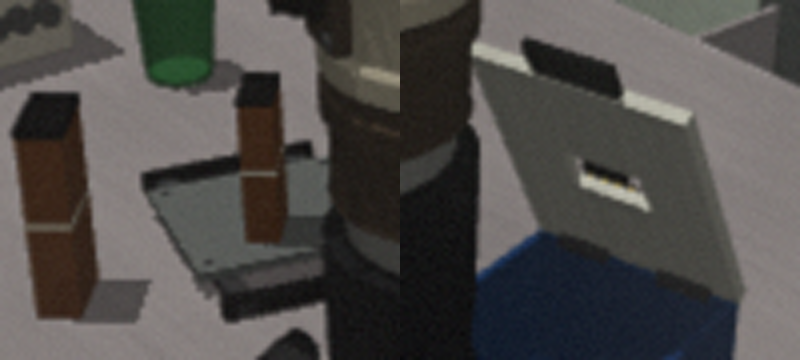

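```bash
cat > fit.py <<'E'
from h import *
from scipy.optimize import least_squares
s=load('scene0'); d=load('side0')
s={k:s[k] for k in s}; d={k:d[k] for k in d}
L=lambda x,y:(185+x/4,170+y/4); R=lambda x,y:(370+(x-400)/4,190+y/4); D=lambda x,y:(330+(x-400)/4,200+y/4); DL=lambda x,y:(195+x/4,180+y/4)
def hp(p,P):
    x,y,w,a=p; c,q=np.cos(w),np.sin(w); l,P=P[0],np.array(P[1:])/1000
    if l: # lid coords: X from hinge toward front, Y, Z above underside
        P=np.array([.075-P[0]*np.cos(a)+P[2]*np.sin(a),P[1],.08+P[0]*np.sin(a)+P[2]*np.cos(a)])
    return np.array([x+c*P[0]-q*P[1],y+q*P[0]+c*P[1],P[2]])
ho=[(s,(0,75,-60,0),L(102,517)),(s,(0,75,60,0),L(325,494)),(s,(0,75,-60,80),L(86,397)),(s,(0,75,60,80),L(320,377)),
(s,(1,150,-60,8),L(57,95)),(s,(1,150,60,8),L(298,80)),
(s,(1,75-13,-22,8),L(143,268)),(s,(1,75-13,22,8),L(241,261)),(s,(1,75+13,-22,8),L(138,209)),(s,(1,75+13,22,8),L(238,205)),
(d,(1,150,-60,0),D(690,122))]
f=lambda p:np.concatenate([proj(c,hp(p,P))-uv for c,P,uv in ho])
r=least_squares(f,[.5,-.2,0,1.3],loss='soft_l1'); print('housing',r.x.round(4)); print(f(r.x).reshape(-1,2).round(1).tolist())
co=[(s,(11,-20,100),R(538,188)),(s,(11,20,100),R(603,213)),(s,(-11,20,100),R(622,188)),(s,(-11,-20,100),R(556,168)),
(s,(11,-20,0),R(520,333)),(s,(11,20,0),R(575,359)),(s,(-11,20,0),R(598,345))]
g=lambda p:np.concatenate([proj(c,hp([*p,0],(0,P[0],P[1],P[2]+18)))-uv for c,P,uv in co])
q=least_squares(g,[.5,.2,-.4],loss='soft_l1'); print('cuv',q.x.round(4)); print(g(q.x).reshape(-1,2).round(1).tolist())
for P in [(11,20),(11,-20),(-11,20),(-11,-20)]: print('side crop top', (proj(d,hp([*q.x,0],(0,*P,118)))-[195,180])*4)
print('tab',hp(r.x,(1,160,0,8)),'slot',hp(r.x,(1,75,0,8)), 'corners', hp(r.x,(1,150,60,8)))
for n,uv in dict(vial=(124,278),ua=(208,340),ub=(417,350),stop=(310,349),beak=(552,318),big=(420,250)).items(): print(n,atz(s,*uv,0).round(3))
E
python3 fit.py
```

```text
housing [ 0.5311 -0.2043  0.2423  1.0794]
[[-0.6, 0.8], [0.7, 0.4], [-0.7, -0.4], [0.4, -1.2], [-0.9, 0.2], [-0.1, -0.3], [1.3, -0.3], [-1.0, -0.4], [1.3, 1.5], [-1.4, 0.7], [-1.9, -0.6]]
cuv [ 0.5239  0.1815 -0.6317]
[[-0.6, -1.5], [0.0, -1.3], [0.3, 0.8], [0.1, -0.5], [-1.1, 0.6], [1.0, 1.0], [0.1, 0.0]]
side crop top [276.78084023  69.89486117]
side crop top [273.03792932  97.23081355]
side crop top [241.42284392  70.61876096]
side crop top [236.69947113  97.97986003]
tab [ 0.537438   -0.20268693  0.22484319] slot [ 0.57637432 -0.19306537  0.14990062] corners [ 0.52762509 -0.14330704  0.21602641]
vial [ 0.554 -0.453  0.   ]
ua [ 0.736 -0.22   0.   ]
ub [0.738 0.173 0.   ]
stop [ 0.748 -0.026  0.   ]
beak [0.629 0.462 0.   ]
big [0.389 0.226 0.   ]
```

Both fits agree with the given sizes to 1–2 px, and the side view confirms the cuvette's top. The cuvette is at (0.524, 0.182) with yaw −0.63. The housing is at (0.531, −0.204) with yaw 0.242, and the lid is at 1.08 rad. I'll close the fingers, turn to the housing's yaw, and go above the lid's far side.

```bash
python3 -m inch '[[[0,0,0],[0,0,-0.085],1],[[0,0,0],[0,0,-0.085],1],[[0,0,0.0133],[0,0,0],1],[[0,0,0.0133],[0,0,0],1],[[0,0,0],[0.1,-0.04,0],1],[[0,0,0],[0.1,-0.04,0],1],[[0,0,0],[0.1,-0.04,0],1],[[0,0,0],[0.1,-0.04,0],1],[[0,0,0],[0.1,-0.04,0],1],[[0,0,0],[0.1,-0.04,0],1]]'; python3 -m inch '[[[0,0,0],[0.1,-0.04,0],1],[[0,0,0],[0.1,-0.04,0],1],[[0,0,0],[0.1,-0.04,0],1],[[0,0,0],[0.1,-0.04,0],1],[[0,0,0],[0.1,-0.04,0],1],[[0,0,0],[0.1,-0.04,0],1],[[0,0,0],[0.1,-0.04,0],1],[[0,0,0],[0,0,0],1],[[0,0,0],[0,0,0],1]]'
cat > st.py <<'E'
from h import *
from scipy.spatial.transform import Rotation as Rn
o=telemetry.get_obs(); p=o['eef_pos']; c,s=np.cos(.2423),np.sin(.2423)
d=p-np.array([.5311+.075*c,-.2043+.075*s,.08])
print('t',o['clock'],'hinge-rel hx,hy,z',[round(v,4) for v in (c*d[0]+s*d[1],-s*d[0]+c*d[1],d[2])],'p',p.round(4),'F',o['ft_force'].round(1))
R=Rn.from_quat(o['tool_rot']).as_matrix(); print('ydir',np.degrees(np.arctan2(R[1,1],R[0,1])).round(2),'z',R[:,2].round(3),'w',o['grip_width'],o['grasp_force'],'j',o['joint_pos'].round(2))
E
python3 st.py
```

```text
clock: 0.98
eef_pos: [0.3579, -0.3439, 0.2821]
tool_rot: [0.993, 0.121, -0.0, -0.0]
ft_force: [-0.3, -0.4, -0.3]
grip_width: 0.0003
grasp_force: 0.0
clock: 1.73
eef_pos: [0.5414, -0.2115, 0.2811]
tool_rot: [0.992, 0.123, -0.001, -0.0]
ft_force: [-0.4, -0.1, -0.1]
grip_width: -0.0002
grasp_force: 0.0
t 1.7333 hinge-rel hx,hy,z [np.float64(-0.0668), np.float64(-0.0095), np.float64(0.2011)] p [ 0.5414 -0.2115  0.2811] F [-0.4 -0.1 -0.1]
ydir -75.86 z [-0.002  0.001 -1.   ] w -0.0001875860713396039 0.0 j [-0.37  0.4   0.35  1.53 -0.    2.52]
```

```bash
python3 -m inch '[[[0,0,0],[0.063,-0.03,0],1],[[0,0,0],[0,0,0.09],1],[[0,0,0],[0,0,0.07],1],[[0,0,0],[0,0,0.03],1],[[0,0,0],[0,0,0.02],1],[[0,0,0],[0,0,0],1]]'; python3 st.py
```

```text
clock: 2.23
eef_pos: [0.5554, -0.2001, 0.2183]
tool_rot: [0.993, 0.121, -0.001, -0.001]
ft_force: [-0.6, -0.2, 0.7]
grip_width: -0.0001
grasp_force: 0.0
t 2.2333 hinge-rel hx,hy,z [np.float64(-0.0504), np.float64(-0.0018), np.float64(0.1383)] p [ 0.5554 -0.2001  0.2183] F [-0.6 -0.2  0.7]
ydir -76.11 z [-0.003  0.001 -1.   ] w -6.600906838480749e-05 0.0 j [-0.35  0.43  0.24  1.38 -0.    2.55]
```

```bash
python3 -m inch '[[[0,0,0],[-0.017,0,0.029],1],[[0,0,0],[-0.017,0,0.029],1],[[0,0,0],[-0.019,0,0.013],1],[[0,0,0],[-0.019,0,0.013],1],[[0,0,0],[-0.018,0,0.015],1],[[0,0,0],[-0.018,0,0.015],1]]'; python3 st.py; python3 -m inch '[[[0,0,0],[-0.0165,0,0.0163],1],[[0,0,0],[-0.0165,0,0.0163],1],[[0,0,0],[-0.015,0,0.018],1],[[0,0,0],[-0.015,0,0.018],1]]'; python3 st.py
```

```text
clock: 2.73
eef_pos: [0.5252, -0.208, 0.186]
tool_rot: [0.993, 0.121, 0.001, 0.001]
ft_force: [0.2, -0.5, 2.4]
grip_width: -0.0001
grasp_force: 0.8
t 2.7333 hinge-rel hx,hy,z [np.float64(-0.0816), np.float64(-0.0022), np.float64(0.106)] p [ 0.5252 -0.208   0.186 ] F [ 0.2 -0.5  2.4]
ydir -76.06 z [ 0.002 -0.001 -1.   ] w -9.262470890637639e-05 0.7795933715533465 j [-0.38  0.39  0.09  1.27 -0.    2.52]
clock: 3.07
eef_pos: [0.5063, -0.2121, 0.1639]
tool_rot: [0.993, 0.121, -0.0, -0.0]
ft_force: [0.5, -0.9, 2.0]
grip_width: -0.0001
grasp_force: 0.7
t 3.0667 hinge-rel hx,hy,z [np.float64(-0.101), np.float64(-0.0016), np.float64(0.0839)] p [ 0.5063 -0.2121  0.1639] F [ 0.5 -0.9  2. ]
ydir -76.04 z [-0.  0. -1.] w -5.1452483565654344e-05 0.694967033341527 j [-0.4   0.37  0.01  1.21 -0.    2.5 ]
```

The tip is in contact at about 2 N and following the arc.

```bash
python3 -m inch '[[[0,0,0],[-0.013,0,0.0195],1],[[0,0,0],[-0.013,0,0.0195],1],[[0,0,0],[-0.011,0,0.021],1],[[0,0,0],[-0.011,0,0.021],1],[[0,0,0],[-0.009,0,0.0215],1],[[0,0,0],[-0.009,0,0.0215],1],[[0,0,0],[-0.0065,0,0.0225],1],[[0,0,0],[-0.0065,0,0.0225],1]]'; python3 st.py; python3 -m inch '[[[0,0,0],[-0.0043,0,0.022],1],[[0,0,0],[-0.0043,0,0.022],1],[[0,0,0],[0,0,0.014],1],[[0,0,0],[0,0,0.014],1],[[0,0,0],[0,0,0.007],1],[[0,0,0],[0,0,0],1]]'; python3 st.py
```

```text
clock: 3.73
eef_pos: [0.4836, -0.2177, 0.113]
tool_rot: [0.993, 0.122, -0.0, -0.0]
ft_force: [-0.1, -0.4, 0.7]
grip_width: -0.0001
grasp_force: 0.6
t 3.7333 hinge-rel hx,hy,z [np.float64(-0.1244), np.float64(-0.0016), np.float64(0.033)] p [ 0.4836 -0.2177  0.113 ] F [-0.1 -0.4  0.7]
ydir -76.04 z [-0.  0. -1.] w -6.0078265522136894e-05 0.5584930256009102 j [-0.42  0.38 -0.12  1.07  0.    2.47]
clock: 4.23
eef_pos: [0.4813, -0.2182, 0.0896]
tool_rot: [0.993, 0.122, -0.0, -0.0]
ft_force: [-0.8, -1.0, -0.2]
grip_width: -0.0001
grasp_force: 0.0
t 4.2333 hinge-rel hx,hy,z [np.float64(-0.1266), np.float64(-0.0015), np.float64(0.0096)] p [ 0.4813 -0.2182  0.0896] F [-0.8 -1.  -0.2]
ydir -76.03 z [-0.  0. -1.] w -0.00011381612371255598 0.0 j [-0.43  0.4  -0.16  1.01  0.    2.47]
```

```bash
python3 -m inch '[[[0,0,0],[0,0,0.007],1],[[0,0,0],[0,0,0.007],1],[[0,0,0],[0,0,0.003],1],[[0,0,0],[0,0,0],1],[[0,0,0],[0,0,0],1]]'; python3 st.py
```

```text
clock: 4.65
eef_pos: [0.4819, -0.2185, 0.0879]
tool_rot: [0.993, 0.122, 0.001, 0.001]
ft_force: [-5.3, 2.1, 16.1]
grip_width: -0.0001
grasp_force: 8.0
t 4.65 hinge-rel hx,hy,z [np.float64(-0.1261), np.float64(-0.0019), np.float64(0.0079)] p [ 0.4819 -0.2185  0.0879] F [-5.3  2.1 16.1]
ydir -76.04 z [ 0.002 -0.001 -1.   ] w -0.00010192582377979812 8.045968915976118 j [-0.43  0.4  -0.16  1.01  0.    2.47]
```

The lid is shut: 16 N of reaction with the tip at z = 0.088. Next I retract, open the gripper, and hover over the cuvette.

```bash
python3 -m inch '[[[0,0,0],[0,0,-0.11],1],[[0,0,0],[0,0,-0.11],1],[[0,0,0],[0,0,-0.11],1],[[0,0,0],[0,0,-0.11],1],[[0,0,0],[0,0,-0.11],-1],[[0,0,-0.0185],[0,0,0],-1],[[0,0,-0.0185],[0,0,0],-1],[[0,0,-0.0185],[0,0,0],-1],[[0,0,-0.0185],[0,0,0],-1],[[0,0,-0.0185],[0,0,0],-1]]'; python3 -m inch '[[[0,0,-0.0185],[0,0,0],-1],[[0,0,0],[0.105,-0.061,0],-1],[[0,0,0],[0.105,-0.061,0],-1],[[0,0,0],[0.105,-0.061,0],-1],[[0,0,0],[0.105,-0.061,0],-1],[[0,0,0],[0.105,-0.061,0],-1],[[0,0,0],[0.105,-0.061,0],-1],[[0,0,0],[0.105,-0.061,0],-1],[[0,0,0],[0.105,-0.061,0],-1]]';  python3 -m inch '[[[0,0,0],[0.105,-0.061,0],-1],[[0,0,0],[0.105,-0.061,0],-1],[[0,0,0],[0.105,-0.061,0],-1],[[0,0,0],[0,0,0],-1],[[0,0,0],[0,0,0],-1],[[0,0,0],[0,0,0],-1]]'; python3 st.py
python3 - <<'E'
from h import *
w=snap('wrist','wrist1'); s=snap('scene','scene1')
i=np.zeros((480,800,3),np.uint8); a=cv2.imread('pics/wrist1.png'); b=cv2.imread('pics/scene1.png')
a=cv2.resize(a,(533,400)); cr=cv2.resize(b[190:310,170:290],(260,260),interpolation=cv2.INTER_CUBIC)
i[:400,:533]=a; i[:260,540:800]=cr; cv2.imwrite('pics/c3.png',i)
E
```

```text
clock: 5.48
eef_pos: [0.4817, -0.2183, 0.2503]
tool_rot: [0.915, 0.404, 0.0, 0.0]
ft_force: [0.7, -0.2, -0.3]
grip_width: 0.0723
grasp_force: 0.0
clock: 6.23
eef_pos: [0.5116, 0.0735, 0.2504]
tool_rot: [0.891, 0.453, 0.001, 0.0]
ft_force: [0.4, -0.4, -0.8]
grip_width: 0.0854
grasp_force: 0.0
clock: 6.73
eef_pos: [0.5226, 0.1802, 0.2499]
tool_rot: [0.891, 0.454, -0.0, 0.0]
ft_force: [-0.3, 0.5, -0.4]
grip_width: 0.0853
grasp_force: 0.0
t 6.7333 hinge-rel hx,hy,z [np.float64(0.009), np.float64(0.3754), np.float64(0.1699)] p [0.5226 0.1802 0.2499] F [-0.3  0.5 -0.4]
ydir -36.04 z [-0. -0. -1.] w 0.08525308442599583 0.0 j [ 0.33  0.34  0.19  1.42 -0.    2.53]
```

View pics/c3.png

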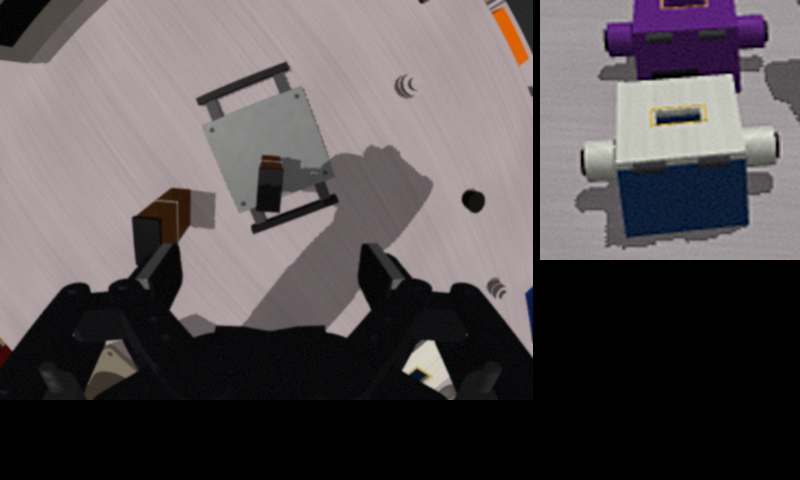

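The wrist view shows the plate cuvette's top at about (270,190) in the composite, between the fingers. The big cell is at (147,240), near the left finger. The scene crop shows the lid shut, with the slot at (678,115). I'll check the predictions against this view.

```bash
python3 - <<'E'
from h import *
import io,contextlib
with contextlib.redirect_stdout(io.StringIO()): from fit import q,r,hp,least_squares
w=load('wrist1'); w={k:w[k] for k in w}
for z in(118,18):
  for P in[(11,20),(11,-20),(-11,20),(-11,-20)]: print(z,P,(proj(w,hp([*q.x,0],(0,*P,z)),True)).round(1))
a=cv2.imread('pics/wrist1.png'); cv2.imwrite('pics/c4.png',np.hstack([cv2.resize(a[180:270,290:360],(560,720))[:600],cv2.resize(a[200:300,150:230],(240,300))[:300].repeat(2,axis=0)]))
for uv in[(190,190),(147,205)]: print('big base',atz(w,uv[0]/.833,uv[1]/.833,0,True).round(3))
# scene refit of housing with lid shut: slot outer edges and lid corners
s=load('scene1'); s={k:s[k] for k in s}
C=lambda x,y:(170+(x-540)/260*120,190+y/260*120)
for nm,P,uv in [('lid nearL',(1,0,-60,8),C(617,167)),('nearR',(1,0,60,8),C(747,158)),('farL',(1,150,-60,8),C(614,84)),('farR',(1,150,60,8),C(734,74))]:
  print(nm,(proj(s,hp([*r.x[:3],0],P))-uv).round(1))
E
```

```text
118 (11, 20) [337.6 198.4]
118 (11, -20) [337.  249.7]
118 (-11, 20) [308.1 198.3]
118 (-11, -20) [308.5 249.6]
18 (11, 20) [334.1 182.5]
18 (11, -20) [333.7 221.1]
18 (-11, 20) [312.3 182.4]
18 (-11, -20) [312.4 221. ]
big base [0.42  0.218 0.   ]
big base [0.355 0.239 0.   ]
lid nearL [-0.2 -1.5]
nearR [-0.3 -3.1]
farL [ 1.3 -0.4]
farR [-0.9 -0.1]
```

View pics/c4.png

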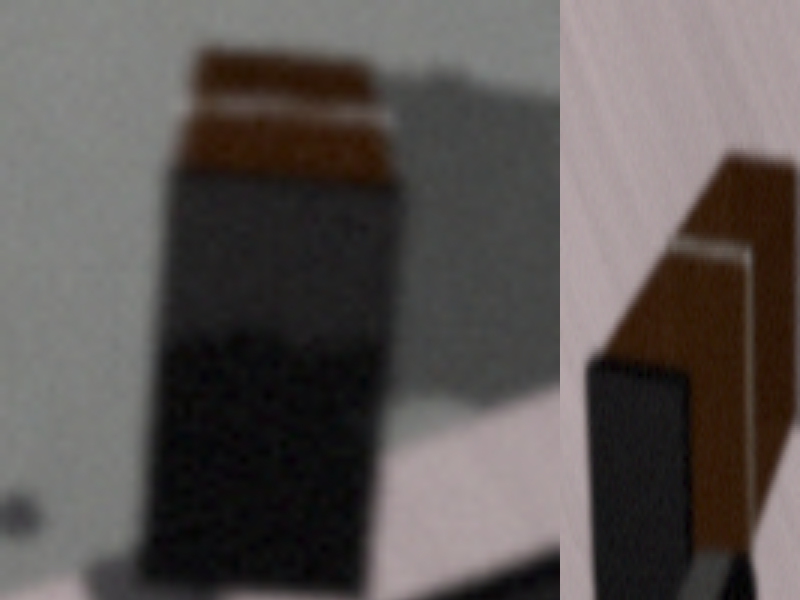

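```bash
python3 - <<'E'
from h import *
import io,contextlib
with contextlib.redirect_stdout(io.StringIO()): from fit import q,r,hp,least_squares,co
w=load('wrist1'); w={k:w[k] for k in w}
ob=[((-11,20,118),(311.6,201.2)),((11,20,118),(340.25,202.75)),((11,-20,118),(335.9,253.5)),((-11,-20,118),(307.9,252.3)),((-11,20,18),(314.8,186)),((11,20,18),(336.5,187.3))]
g=lambda p:np.concatenate([proj(w,hp([*p,0],(0,*P)),True)-uv for P,uv in ob])
m=least_squares(g,q.x); print(m.x.round(4),g(m.x).reshape(-1,2).round(1).tolist())
o=telemetry.get_obs(); d=m.x[:2]-o['eef_pos'][:2]
y=m.x[2]; print('turn about tool z (units)',-(np.degrees(y)+36.04)/360,'tool x,y mm',d@[-np.sin(y),np.cos(y)]*1000, d@[np.cos(y),np.sin(y)]*1000)
E
```

```text
[ 0.5228  0.1785 -0.7013] [[-0.3, 0.2], [0.3, 0.7], [0.3, 0.8], [0.0, 0.0], [-0.2, -1.3], [-0.2, -1.0]]
turn about tool z (units) 0.01151001075259202 tool x,y mm -0.4823444738564511 0.5011939745482277
```

```bash
python3 -m inch '[[[0,0,0.0115],[0,0,0],-0.2],[[0,0,0],[-0.0016,0.0016,0.08],-0.2],[[0,0,0],[0,0,0],-0.2],[[0,0,0],[0,0,0],-0.2]]'; python3 st.py; python3 -m inch '[[[0,0,0],[0,0,0.1],-0.2],[[0,0,0],[0,0,0.1],-0.2],[[0,0,0],[0,0,0.1],-0.2],[[0,0,0],[0,0,0.1],-0.2],[[0,0,0],[0,0,0.073],-0.2],[[0,0,0],[0,0,0],-0.2],[[0,0,0],[0,0,0],-0.2]]'; python3 st.py
```

```text
clock: 7.17
eef_pos: [0.5219, 0.1779, 0.2252]
tool_rot: [0.908, 0.42, -0.002, -0.0]
ft_force: [-1.1, -0.6, 1.4]
grip_width: 0.0515
grasp_force: 0.0
t 7.1667 hinge-rel hx,hy,z [np.float64(0.0078), np.float64(0.3732), np.float64(0.1452)] p [0.5219 0.1779 0.2252] F [-1.1 -0.6  1.4]
ydir -40.33 z [-0.003 -0.001 -1.   ] w 0.05151898464409332 0.0 j [ 0.33  0.35  0.14  1.36 -0.    2.6 ]
clock: 7.75
eef_pos: [0.5225, 0.1789, 0.0842]
tool_rot: [0.907, 0.421, -0.001, -0.0]
ft_force: [0.1, -0.2, -0.0]
grip_width: 0.0512
grasp_force: 0.0
t 7.75 hinge-rel hx,hy,z [np.float64(0.0086), np.float64(0.3741), np.float64(0.0042)] p [0.5225 0.1789 0.0842] F [ 0.1 -0.2 -0. ]
ydir -40.26 z [-0.002 -0.001 -1.   ] w 0.05117514887196614 0.0 j [ 0.33  0.45 -0.1   1.03 -0.    2.6 ]
```

```bash
python3 -m inch '[[[0,0,0],[0,0,0],0.2],[[0,0,0],[0,0,0],0.3],[[0,0,0],[0,0,0],0.4],[[0,0,0],[0,0,0],0.5],[[0,0,0],[0,0,0],1],[[0,0,0],[0,0,0],1],[[0,0,0],[0,0,0],1],[[0,0,0],[0,0,0],1]]'; python3 st.py;  python3 -m inch '[[[0,0,0],[0,0,-0.03],1],[[0,0,0],[0,0,-0.03],1],[[0,0,0],[0,0,0],1],[[0,0,0],[0,0,0],1]]'; python3 st.py
```

```text
clock: 8.42
eef_pos: [0.5238, 0.1805, 0.0862]
tool_rot: [0.907, 0.421, 0.002, -0.0]
ft_force: [-1.5, 0.3, 6.8]
grip_width: 0.0214
grasp_force: 59.2
t 8.4167 hinge-rel hx,hy,z [np.float64(0.0102), np.float64(0.3753), np.float64(0.0062)] p [0.5238 0.1805 0.0862] F [-1.5  0.3  6.8]
ydir -40.19 z [ 0.003  0.002 -1.   ] w 0.0213858697936763 59.16822552680969 j [ 0.33  0.45 -0.09  1.03  0.    2.6 ]
clock: 8.75
eef_pos: [0.5236, 0.1797, 0.1031]
tool_rot: [0.907, 0.421, 0.001, 0.0]
ft_force: [0.1, -0.3, -0.7]
grip_width: 0.0212
grasp_force: 58.8
t 8.75 hinge-rel hx,hy,z [np.float64(0.0098), np.float64(0.3746), np.float64(0.0231)] p [0.5236 0.1797 0.1031] F [ 0.1 -0.3 -0.7]
ydir -40.22 z [ 0.002  0.    -1.   ] w 0.021165346528384574 58.75590920448303 j [ 0.33  0.43 -0.07  1.07 -0.    2.6 ]
```

The grip holds, and TCP to cuvette bottom is about 68 mm. Lift, turn to the slot's yaw, and carry it over.

```bash
python3 -m inch '[[[0,0,0],[0,0,-0.1],1],[[0,0,0],[0,0,-0.115],1],[[0,0,0],[0,0,-0.115],1],[[0,0,0],[0,0,-0.115],1],[[0,0,0],[0,0,-0.115],1],[[0,0,-0.0188],[0,0,0],1],[[0,0,-0.0188],[0,0,0],1],[[0,0,-0.0188],[0,0,0],1],[[0,0,-0.0188],[0,0,0],1],[[0,0,-0.0188],[0,0,0],1]]'; python3 -m inch '[[[0,0,-0.0188],[0,0,0],1],[[0,0,-0.0188],[0,0,0],1],[[0,0,-0.0188],[0,0,0],1],[[0,0,0],[-0.06,-0.014,0],1],[[0,0,0],[-0.12,-0.028,0],1],[[0,0,0],[-0.125,-0.028,0],1],[[0,0,0],[-0.125,-0.028,0],1],[[0,0,0],[-0.125,-0.028,0],1],[[0,0,0],[-0.125,-0.028,0],1],[[0,0,0],[-0.125,-0.028,0],1]]';  python3 -m inch '[[[0,0,0],[-0.125,-0.028,0],1],[[0,0,0],[-0.125,-0.028,0],1],[[0,0,0],[-0.125,-0.028,0],1],[[0,0,0],[-0.065,-0.015,0],1],[[0,0,0],[0,0,0],1],[[0,0,0],[0,0,0],1],[[0,0,0],[0,0,0],1]]'; python3 st.py
```

```text
clock: 9.58
eef_pos: [0.5226, 0.1794, 0.2696]
tool_rot: [0.743, 0.669, -0.001, -0.0]
ft_force: [0.2, -0.9, -1.5]
grip_width: 0.0215
grasp_force: 59.0
clock: 10.42
eef_pos: [0.5274, -0.0698, 0.2697]
tool_rot: [0.616, 0.788, -0.0, -0.0]
ft_force: [1.7, 0.1, -1.0]
grip_width: 0.0213
grasp_force: 59.0
clock: 11.0
eef_pos: [0.5306, -0.2028, 0.2696]
tool_rot: [0.616, 0.788, 0.0, -0.001]
ft_force: [0.3, -0.2, -1.9]
grip_width: 0.0213
grasp_force: 59.0
t 11.0 hinge-rel hx,hy,z [np.float64(-0.0752), np.float64(0.0016), np.float64(0.1896)] p [ 0.5306 -0.2028  0.2696] F [ 0.3 -0.2 -1.9]
ydir 13.92 z [-0.001  0.001 -1.   ] w 0.02127125368765211 58.960171937942505 j [-0.37  0.37  0.28  1.48  0.    0.96]
```

```bash
python3 -m inch '[[[0,0,0],[-0.005,0,0.1],1],[[0,0,0],[0,0,0.1],1],[[0,0,0],[0,0,0.07],1],[[0,0,0],[0,0,0.04],1],[[0,0,0],[0,0,0],1],[[0,0,0],[0,0,0],1],[[0,0,0],[0,0,0],1]]'; python3 st.py
python3 - <<'E'
from h import *
for n in('scene','side','wrist'): snap(n,n+'2')
a,b,c=[cv2.imread(f'pics/{n}2.png') for n in('scene','side','wrist')]
i=np.zeros((600,800,3),np.uint8)
k=lambda m,W,H: cv2.resize(m,(W,H),interpolation=cv2.INTER_CUBIC)
i[:400,:400]=k(a[180:280,185:285],400,400); i[:400,400:]=k(b[225:325,310:410],400,400)
i[400:,:267]=k(c,267,200); cv2.imwrite('pics/c5.png',i)
E
```

```text
clock: 11.58
eef_pos: [0.5322, -0.204, 0.1785]
tool_rot: [0.616, 0.788, 0.0, 0.001]
ft_force: [-0.1, 0.4, -0.5]
grip_width: 0.0212
grasp_force: 59.0
t 11.5833 hinge-rel hx,hy,z [np.float64(-0.0739), np.float64(0.0001), np.float64(0.0985)] p [ 0.5322 -0.204   0.1785] F [-0.1  0.4 -0.5]
ydir 14.02 z [ 0.002 -0.001 -1.   ] w 0.02120180618940104 59.01756763458252 j [-0.37  0.4   0.1   1.26  0.    0.96]
```

View pics/c5.png

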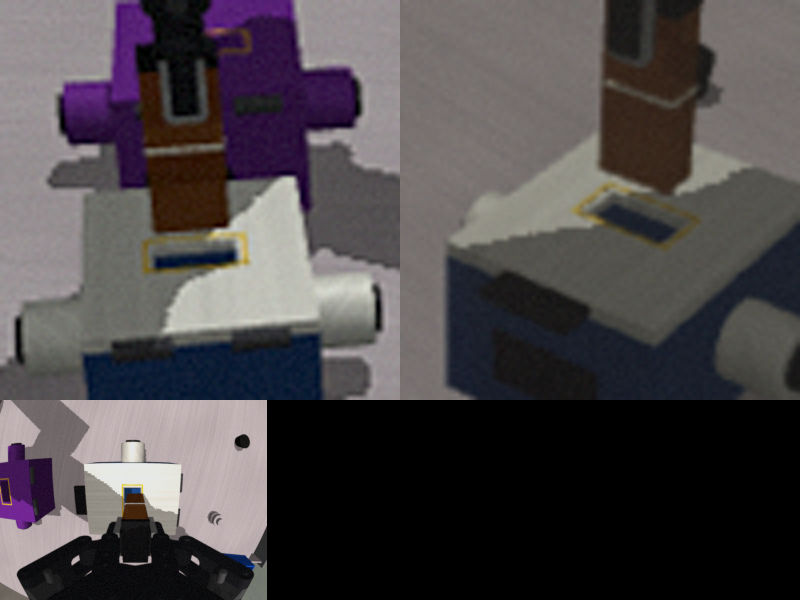

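In the scene crop, the yellow frame's outer corners are (145,240), (245,234), (249,263) and (147,272), and the cuvette's front bottom edge runs (153,232)–(227,227). In the side crop, the frame is (574,212), (668,248), (700,214), (611,183) and the cuvette bottom is (600,167), (668,194), (690,181). I'll fit both in the same images.

```bash
cat > fit2.py <<'E'
from h import *
from scipy.optimize import least_squares
s,d=[{k:v for k,v in load(n).items()} for n in('scene2','side2')]
S=lambda x,y:(185+x/4,180+y/4); D=lambda x,y:(310+(x-400)/4,225+y/4)
T=lambda p,P:np.array([p[0]+np.cos(p[2])*P[0]-np.sin(p[2])*P[1],p[1]+np.sin(p[2])*P[0]+np.cos(p[2])*P[1],P[2]])
sl=[(s,-1,-1,S(145,240)),(s,-1,1,S(245,234)),(s,1,1,S(249,263)),(s,1,-1,S(147,272)),(d,-1,1,D(574,212)),(d,-1,-1,D(668,248)),(d,1,-1,D(700,214)),(d,1,1,D(611,183))]
li=[(d,-75,-60,D(655,347-8)),(d,-75,60,D(447,240))]
cu=[(s,11,-20,0,S(153,232)),(s,11,20,0,S(227,227)),(s,11,-20,50,S(147,153)),(s,11,20,50,S(222,147)),(d,-11,20,0,D(600,167)),(d,-11,-20,0,D(668,194)),(d,11,-20,0,D(690,181)),(d,-11,20,50,D(605,82)),(d,-11,-20,50,D(677,106)),(d,11,-20,50,D(697,92))]
f=lambda p:np.concatenate([proj(c,T(p,(a*p[3],b*p[4],.088)))-uv for c,a,b,uv in sl])
g=lambda p:np.concatenate([proj(c,T(p,(a/1e3,b/1e3,p[3]+h/1e3)))-uv for c,a,b,h,uv in cu])
r=least_squares(f,[.53,-.2,.24,.016,.025],loss='soft_l1',x_scale=.01); q=least_squares(g,[.53,-.2,.24,.11],loss='soft_l1',x_scale=.01)
print(r.x.round(4),f(r.x).reshape(-1,2).round(1).tolist()); print(q.x.round(4),g(q.x).reshape(-1,2).round(1).tolist())
e=r.x[:2]-q.x[:2]; w=.2423; print('slot-cuv hx,hy mm',1e3*(e@[np.cos(w),np.sin(w)]),1e3*(e@[-np.sin(w),np.cos(w)]))
E
python3 fit2.py
```

```text
[ 0.531  -0.2053  0.2596  0.0163  0.0265] [[-0.7, 0.6], [-1.2, -0.3], [-0.9, 0.3], [-0.5, 0.5], [-0.5, -0.9], [-1.0, -0.9], [-0.3, 0.1], [-0.8, -0.7]]
[ 0.5349 -0.2062  0.2816  0.1095] [[-0.6, 1.3], [0.0, 0.5], [-1.3, 0.2], [-0.4, -0.2], [-0.7, 0.7], [0.1, 0.4], [0.3, -1.4], [-1.1, -0.2], [-0.9, -0.1], [-0.0, -1.4]]
slot-cuv hx,hy mm -3.5190947051347568 1.8177095443503453
```

```bash
python3 -m inch '[[[0,0,0],[0.005,-0.0073,0],1],[[0,0,0],[0,0,0.025],1],[[0,0,0],[0,0,0.02],1],[[0,0,0],[0,0,0],1],[[0,0,0],[0,0,0],1],[[0,0,0],[0,0,0],1],[[0,0,0],[0,0,0],1]]'; python3 st.py
python3 - <<'E'
from h import *
ims=[]
for n in('scene','side'):
    c=snap(n,n+'3'); acc=np.mean([vision.camera(n)['img'].astype(float) for _ in range(4)]+[c['img']],axis=0)[:,:,::-1].astype(np.uint8); ims.append(acc)
k=lambda m,W,H: cv2.resize(m,(W,H),interpolation=cv2.INTER_CUBIC)
a=k(ims[0][210:260,210:260],400,400); b=k(ims[1][252:302,345:395],400,400)
cv2.imwrite('pics/c6.png',np.hstack([a,b]))
E
python3 st.py
```

```text
clock: 12.32
eef_pos: [0.5289, -0.2039, 0.1637]
tool_rot: [0.616, 0.788, 0.0, 0.0]
ft_force: [0.1, 0.8, -1.9]
grip_width: 0.0212
grasp_force: 59.0
t 12.3167 hinge-rel hx,hy,z [np.float64(-0.0771), np.float64(0.001), np.float64(0.0837)] p [ 0.5289 -0.2039  0.1637] F [ 0.1  0.8 -1.9]
ydir 13.92 z [ 0. -0. -1.] w 0.02120026189085549 59.01830613613129 j [-0.37  0.41  0.06  1.23  0.    0.96]
t 12.8167 hinge-rel hx,hy,z [np.float64(-0.0771), np.float64(0.0011), np.float64(0.0836)] p [ 0.5288 -0.2038  0.1636] F [ 1.  0. -1.]
ydir 13.93 z [ 0. -0. -1.] w 0.02089533112881274 59.01897668838501 j [-0.37  0.41  0.06  1.23  0.    0.96]
```

View pics/c6.png

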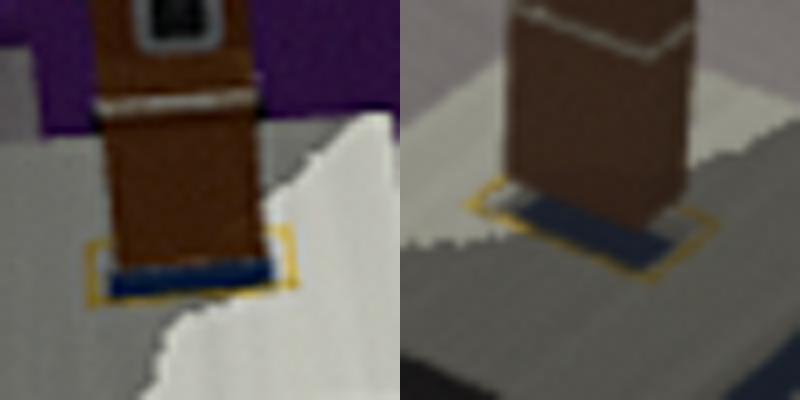

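In the scene crop (×8), the frame is (88,242), (292,226), (298,286), (88,306) and the cuvette bottom is (118,270)–(265,259). In the side crop, the frame is (465,205), (648,279), (718,223) and the bottom is (507,172), (640,230), (688,187). Refit with these.

```bash
sed -e "s/scene2','side2/scene3','side3/" -e "s#^S=.*#S=lambda x,y:(210+x/8,210+y/8); D=lambda x,y:(345+(x-400)/8,252+y/8)#" -e "s#^sl=.*#sl=[(s,-1,-1,S(88,242)),(s,-1,1,S(292,226)),(s,1,1,S(298,286)),(s,1,-1,S(88,306)),(d,-1,1,D(465,205)),(d,-1,-1,D(648,279)),(d,1,-1,D(718,223))]#" -e "s#^cu=.*#cu=[(s,11,-20,0,S(118,270)),(s,11,20,0,S(265,259)),(s,11,-20,50,S(96,106)),(s,11,20,50,S(256,94)),(d,-11,20,0,D(507,172)),(d,-11,-20,0,D(640,230)),(d,11,-20,0,D(688,187)),(d,-11,20,50,D(507,8)),(d,-11,-20,50,D(650,55)),(d,11,-20,50,D(694,24))]#" fit2.py > fit3.py; cat >> fit3.py <<'E'
# each camera alone with heights/yaw fixed: direct planar comparison
zc=.0955
for c,nm in((s,'scene'),(d,'side')):
    A=[ (np.array([*atz(c,*uv,.088)[:2]])-T((0,0,w),(a*.0163,b*.0263,0))[:2]) for cc,a,b,uv in sl if cc is c]
    B=[ (np.array([*atz(c,*uv,zc+h/1e3)[:2]])-T((0,0,w),(a/1e3,b/1e3,0))[:2]) for cc,a,b,h,uv in cu if cc is c]
    M=np.array([[np.cos(w),np.sin(w)],[-np.sin(w),np.cos(w)]]); print(nm,'slot',(M@np.mean(A,0)).round(4),'cuv',(M@np.mean(B,0)).round(4),'slot-cuv',(1e3*M@(np.mean(A,0)-np.mean(B,0))).round(1)); print((M@np.array(B).T*1e3).T.round(1).tolist())
E
python3 fit3.py
```

```text
[ 0.53   -0.2051  0.2356  0.0157  0.0275] [[-0.5, 0.1], [-0.5, -0.0], [-0.4, 0.0], [-0.3, -0.2], [-0.8, -0.9], [-0.2, -0.5], [-0.2, -0.6]]
[ 0.5311 -0.2053  0.2777  0.0948] [[-0.7, 0.5], [-0.1, -0.1], [-0.1, 0.5], [-0.6, 0.1], [-1.1, 0.7], [-0.1, -0.0], [-0.4, 0.3], [-0.3, -0.7], [-0.1, -0.3], [0.3, -1.3]]
slot-cuv hx,hy mm -1.0145256051928884 0.4243708448346902
scene slot [ 0.4656 -0.3254] cuv [ 0.4665 -0.3255] slot-cuv [-0.9  0.1]
[[466.2, -324.7], [467.2, -326.1], [466.0, -326.0], [466.5, -325.1]]
side slot [ 0.464  -0.3285] cuv [ 0.4653 -0.3282] slot-cuv [-1.3 -0.3]
[[468.1, -327.9], [466.2, -327.7], [467.5, -326.8], [462.9, -329.5], [465.2, -328.4], [461.7, -329.0]]
```

```bash
python3 -m inch '[[[0,0,0],[0.001,-0.0033,0],1],[[0,0,0],[0,0,0.02],1],[[0,0,0],[0,0,0.015],1],[[0,0,0],[0,0,0.015],1],[[0,0,0],[0,0,0],1],[[0,0,0],[0,0,0],1]]'; python3 st.py
```

```text
clock: 13.32
eef_pos: [0.5273, -0.2036, 0.1479]
tool_rot: [0.616, 0.788, -0.0, -0.001]
ft_force: [1.0, -0.5, -1.7]
grip_width: 0.021
grasp_force: 59.0
t 13.3167 hinge-rel hx,hy,z [np.float64(-0.0785), np.float64(0.0016), np.float64(0.0679)] p [ 0.5273 -0.2036  0.1479] F [ 1.  -0.5 -1.7]
ydir 13.92 z [-0.001  0.001 -1.   ] w 0.02097631279239267 59.0191912651062 j [-0.37  0.42  0.03  1.19  0.    0.96]
```

The bottom is 8 mm into the slot with no contact force. Continue down.

```bash
python3 -m inch '[[[0,0,0],[0,0,0.015],1],[[0,0,0],[0,0,0.015],1],[[0,0,0],[0,0,0.015],1],[[0,0,0],[0,0,0.015],1],[[0,0,0],[0,0,0],1]]'; python3 -m inch '[[[0,0,0],[0,0,0.015],1],[[0,0,0],[0,0,0.015],1],[[0,0,0],[0,0,0.015],1],[[0,0,0],[0,0,0.015],1],[[0,0,0],[0,0,0.015],1],[[0,0,0],[0,0,0],1],[[0,0,0],[0,0,0],1],[[0,0,0],[0,0,0],1],[[0,0,0],[0,0,0],1]]'; python3 st.py
python3 - <<'E'
from h import *
ims=[]
for n in('scene','side'):
    ims.append(snap(n,n+'4')['img'][:,:,::-1])
k=lambda m,W,H: cv2.resize(m,(W,H),interpolation=cv2.INTER_CUBIC)
cv2.imwrite('pics/c7.png',np.hstack([k(ims[0][210:260,210:260],400,400),k(ims[1][252:302,345:395],400,400)]))
E
python3 st.py
```

```text
clock: 13.73
eef_pos: [0.5269, -0.2034, 0.1292]
tool_rot: [0.616, 0.788, -0.0, -0.001]
ft_force: [-0.9, -0.7, -2.3]
grip_width: 0.0212
grasp_force: 59.0
clock: 14.48
eef_pos: [0.528, -0.2038, 0.1085]
tool_rot: [0.616, 0.788, 0.0, 0.0]
ft_force: [-0.4, -0.0, -1.2]
grip_width: 0.0214
grasp_force: 59.0
t 14.4833 hinge-rel hx,hy,z [np.float64(-0.0779), np.float64(0.0012), np.float64(0.0285)] p [ 0.528  -0.2038  0.1085] F [-0.4 -0.  -1.2]
ydir 13.93 z [ 0.001 -0.    -1.   ] w 0.021373210582092017 59.01805222034454 j [-0.37  0.45 -0.03  1.1   0.    0.96]
t 14.5833 hinge-rel hx,hy,z [np.float64(-0.0779), np.float64(0.0012), np.float64(0.0285)] p [ 0.5279 -0.2038  0.1085] F [ 0.2  0.2 -1.3]
ydir 13.92 z [ 0.001 -0.    -1.   ] w 0.021413234396441237 59.01809871196747 j [-0.37  0.45 -0.03  1.1  -0.    0.96]
```

View pics/c7.png

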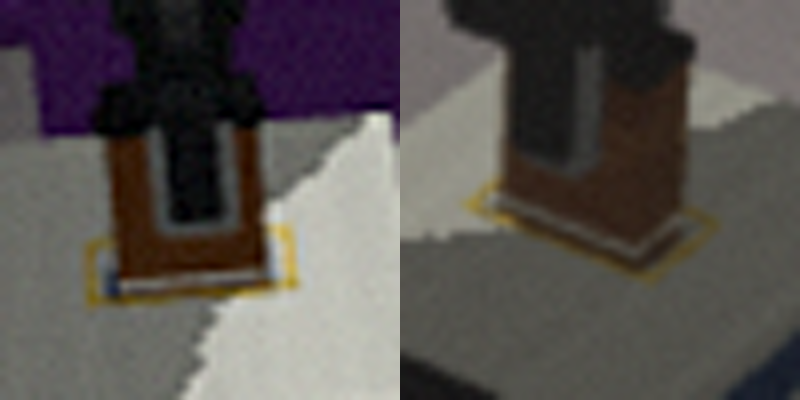

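The cuvette sits inside the frame with its line just above the lid face. The line corners are scene (118,284), (270,272) and side (502,195), (638,254), (684,212). A quick fit will give the remaining offset.

```bash
sed -e '/^# each/,$d' -e "s#^cu=.*#cu=[(s,11,-20,0,S(118,284)),(s,11,20,0,S(270,272)),(d,-11,20,0,D(502,195)),(d,-11,-20,0,D(638,254)),(d,11,-20,0,D(684,212))]#" fit3.py > fit4.py; python3 fit4.py
```

```text
[ 0.53   -0.2051  0.2356  0.0157  0.0275] [[-0.5, 0.1], [-0.5, -0.0], [-0.4, 0.0], [-0.3, -0.2], [-0.8, -0.9], [-0.2, -0.5], [-0.2, -0.6]]
[ 0.5302 -0.2055  0.2764  0.0896] [[-0.5, 0.6], [-0.6, 0.1], [-0.7, 0.2], [-0.2, -0.5], [-0.2, -0.4]]
slot-cuv hx,hy mm -0.1417161910718245 0.5064431085128913
```

```bash
python3 -m inch '[[[0,0,0],[0,0,0.005],1],[[0,0,0],[0,0,0],1],[[0,0,0],[0,0,0],1],[[0,0,0],[0,0,0],1],[[0,0,0],[0,0,0],1],[[0,0,0],[0,0,0],1]]'; python3 st.py; python3 -c "
from workcell import workorder; print(workorder.job_done())"
```

```text
clock: 15.08
eef_pos: [0.5277, -0.2037, 0.1066]
tool_rot: [0.616, 0.788, 0.0, 0.0]
ft_force: [-0.4, 0.4, -1.3]
grip_width: 0.0209
grasp_force: 59.0
t 15.0833 hinge-rel hx,hy,z [np.float64(-0.0781), np.float64(0.0014), np.float64(0.0266)] p [ 0.5277 -0.2037  0.1066] F [-0.4  0.4 -1.3]
ydir 13.93 z [ 0. -0. -1.] w 0.02090233193649271 59.01814877986908 j [-0.37  0.45 -0.03  1.09 -0.    0.96]
the job is handed in; nothing more can be done
None
```

The job is handed in at 15 s with no verdict returned: the lid is shut and the cuvette is still gripped (59 N), hanging in the slot with its white line at the lid's top face to within about 1 mm, under 1 mm off the slot's centre by the last camera fit, and the wrist feels little more than its weight.

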